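# Pulse the coffee grinder by its bayonet lid

### The job

Take the grinder's bayonet lid (the one with the bar grip and two lugs) from the table, set its lugs into the slots of the coffee grinder and push it down against the spring, then twist it clockwise to the pulse dot, halfway (45 degrees) to the lock, without letting it click into the lock. Finish while still gripping the lid and holding it there at the dot against its spring; leave everything else on the table where it stands.

Things in the scene. Friction and masses are not known exactly. Their poses are not given: they have to be found in the camera images.
- lid: the grinder's bayonet lid, grey plastic, 65 mm tall, about 90 g, standing on the table grip up; a half turn gives the same lid. Origin: centre of its underside, z up. Round plug 66 mm across, 19 mm tall; above it a flange 92 mm across, from 19 to 29 mm; above it the bar grip
- lid_grip (a point): middle of the lid's upright bar grip, 52 mm above the lid's underside. The bar runs along the lid's x axis: 50 mm long, 16 mm thick (y), from 29 mm (flange top) to 65 mm above the underside
- lid_lug (a point): outer end of the lug at the lid's +x, 40 mm from the axis, in line with the bar; its twin is at -x. Each lug is 12 mm wide and reaches from 2 to 9 mm above the lid's underside
- grinder: the electric coffee grinder, fixed: steel base 124 mm across, black collar 112 mm across, open on top, rim 125 mm above the table. Origin: centre of its underside, z up. The lid's lugs go down into slots at its +x and -x; then the lid turns clockwise only (seen from above). A spring turns it back when let go, about 0.15 N m at the dot
- mouth (a point): centre of the grinder's mouth at rim height, 125 mm above the table, axes as the grinder's. Mouth 71 mm wide, inside a metal ledge 5 mm thick, flush with the rim. Lugs pass under the ledge only with the lid's underside 14 mm or more below the rim (16 to 17 mm gives room; 18 mm is the bottom)
- slot (a point): the slot in the ledge at the grinder's +x (twin at -x), at rim height, 38 mm from the axis: about 22 mm wide, reaching to 43 mm from the axis. A single raised rib on the rim beside it is the insert mark
- pulse_dot (a point): the round raised dot on the rim, 51 mm from the axis, 45 degrees clockwise of the insert rib (twin opposite): the pulse position, where the lid's bar is to point
- lock_mark (a point): the raised double rib on the rim, 51 mm from the axis, 90 degrees clockwise of the insert rib (twin opposite): the lock. From about 60 degrees the lugs meet the spring balls that click behind them
- seat (a joint): travel of the sprung seat the lid's underside stands on (m): 0 = up, its top 12 mm below the rim; 0.006 = fully down. About 2 N at first, 4.5 N fully down. With it up the lugs are held in the slots
- ring (a joint): angle of the sprung ring in the grinder (rad, 0 = rest, grows clockwise seen from above, end stop 1.45). The lid carries it along; it lags the lid's angle from the insert mark by 0 to 0.17 rad
- jar_lid: bystander: plain storage-jar lid, grey plastic disc 80 mm across with a round 30 mm knob, 40 mm tall, no lugs; leave alone. Origin: centre of its underside
- jar: bystander: open steel jar, 90 mm across, 115 mm tall. Origin: centre of its underside
- cup: bystander: one paper cup, 72 mm across, 85 mm tall. Origin: centre of its underside
- cup_stack: bystander: a stack of paper cups, 75 mm across, 175 mm tall. Origin: centre of its underside
- mug: bystander: white mug, 84 mm across, 95 mm tall. Origin: centre of its underside
- spoon: bystander: steel spoon, 160 mm long, lying on the table
- spray: bystander: spray bottle, 72 mm across, 190 mm tall. Origin: centre of its underside
There are look-alikes about, which are no part of the job. What is shaped like the lid but blue or yellow is not meant.

How it is judged:
By the outcome, as a careful person would: the job done as asked, in the order asked, and still so for the second after the job is handed in, while the arm keeps its last pose, push and grip.
It also fails if it takes over 38 s, if anything falls off the work surface, if the arm or the gripper's body presses on something with over 40 N, if the wrist force passes 120 N, or if a joint passes its speed limit or range.

### The arm

A 6-joint arm with a two-finger parallel gripper is mounted at the origin on the work surface. World frame = base frame: x ahead of the robot, y to its left, z up, the work surface at z = 0. Lengths are in mm, angles in rad, forces in N, time in s.
With the tool pointing down it reaches from about 350 to 775 mm from the base axis. Payload 7.3 kg.
Tool frame: the origin (TCP) lies between the finger pads; the fingertips stand 17 mm ahead of it and the grasp point (between the pads) lies 2 mm behind it; z points along the fingers, y is the direction in which the jaws open and shut (so a half turn about z gives the same grasp; the last joint's range is limited). The gripper opens to 92 mm and grips with 3 to 60 N. Pads are 19 mm wide; open, the fingers measure 130 mm over their backs; the gripper's body (75 mm by 190 mm) begins 47 mm behind the grasp point.
Start: joints at [-1.319, 0.342, 1.524, -0, 1.275, -0.146], TCP at [203.403, -484.015, 243.741] pointing down, gripper open.
Joint ranges: [-2.53, 2.53], [-0.77, 2.02], [0.04, 2.7], [-1, 4.14], [0.28, 2.66], [-3.11, 3.11]. Speed limits (rad/s): [2.57, 2.57, 3.14, 3.14, 3.14, 3.14].

### API

Orientations are given as [roll, pitch, yaw] about the fixed x, y, z axes, in that order (R = Rz(yaw) Ry(pitch) Rx(roll)).
In Python, from plant import get_obs, capture, get_calibration, close_job gives the robot as it stands.
- The arm moves only by the tool carry_out, never from a script. Its argument "moves" is one flat list of numbers, 7 for each row, row after row: the shift along the tool's x, y, z normalised to -1 to 1, where 1 is 40 cm, then the turn, a rotation vector about the tool's x, y, z normalised to -1 to 1, where 1 is 30 degrees, then the opening, from 0 (shut) to 1 (fully open). A call has exactly 8 rows; each row is the pose to reach, as a shift and turn from the pose measured when the call began, along the tool's axes at that moment; what a row does not reach only later rows make up. A row lasts 1/10 s, in which the tool goes at most 50 mm and 8.59 degrees, less where a joint would pass 70% of its speed; a pose out of reach is approached as far as the arm can. A call with a number of a shift or a turn outside -1 to 1 is refused whole. A call with a gripper value outside its range is refused whole. The fingers move at their own pace and stop on an object; the grip force is fixed at half the most. Time passes only in rows, so rows that repeat a pose let the fingers close, or fill a call up. It gives the time, the measured TCP pose, the force and the opening at its end, in the units of the state.
- get_obs(): the state, without advancing time (a new reading comes with each control period).
- capture(name): name is "scene" or "top"; returns the picture (384x512x3 uint8, red, green, blue); there is no depth.
- get_calibration(name): a dict with "vfov" (degrees; the focal length in pixels is half the picture's height over the tangent of half this angle, whatever the lens; pixels are square), "cx", "cy" (the principal point, pixels), "cam_to_world" (4x4, takes a point from camera to world coordinates). Camera axes: x right, y up, looking along -z (the intrinsics and any distortion apply to the point x, -y, -z); pixel columns grow to the right and rows downward; lengths in mm; the calibration is good to about 2 mm. A picture is of the moment at which its call begins. get_calibration takes no time and is no camera call.
- close_job(): hands the job in, once; it reports no verdict.
The state is a dict: "time": time; "joint_positions": joint angles; "dq": joint speeds; "tau": joint torques, N m; "tool_pos": TCP position; "tcp_rot": TCP orientation; "contact_force": force on the tool from outside, world axes, zero at the start; "moment": the same for the moment, N m; "grip_width": finger opening in mm.
Only numpy, scipy, OpenCV 4.12 (cv2) and the standard library are available. Lean on these libraries where they do the work, as an engineer would, in place of code of your own. Each camera call takes 0.05 s, during which the arm holds its last target.

## Working session

There is one attempt and no reset: what is moved stays moved. The work goes in short steps, Python scripts to look and compute and a tool call to move; the robot and the scene stay as the last step left them, time stands still between calls to the robot, and variables do not carry over. Pictures are saved under pics/ and viewed, and the job is handed in when it is done.

Besides the shell and the picture viewer there is one more tool, called after "Request:" as name(argument=value, ...), one argument or row to a line, values as JSON. carry_out: Moves the arm, as the interface text tells. Scaled input: -1 to 1 covers 40 cm each way for a shift and 30 degrees each way for a turn. Its arguments: {"type":"object","properties":{"moves":{"type":"array","items":{"type":"number"}}},"required":["moves"]}

```bash
ls; mkdir -p pics
python3 - <<'E'
from plant import *
import cv2,json,numpy as np
np.set_printoptions(precision=4,suppress=True)
for n in("scene","top"):
    im=capture(n); cv2.imwrite(f"pics/{n}0.png",im[:,:,::-1]); print(get_calibration(n))
print(get_obs())
E
```

```text
pics
{'vfov': 57.49586751175723, 'cx': 258.95849942200664, 'cy': 199.96946151412294, 'cam_to_world': array([[   0.231 ,   -0.636 ,    0.7363, 1207.7318],
       [   0.973 ,    0.1542,   -0.172 ,  -87.8165],
       [  -0.0042,    0.7561,    0.6544,  662.6176],
       [   0.    ,    0.    ,    0.    ,    1.    ]])}
{'vfov': 49.66849763896523, 'cx': 254.63825571900082, 'cy': 195.17571448531078, 'cam_to_world': array([[   0.021 ,    0.9926,   -0.1194,  411.1427],
       [  -0.9997,    0.0196,   -0.013 ,   31.1749],
       [  -0.0106,    0.1197,    0.9928, 1430.4906],
       [   0.    ,    0.    ,    0.    ,    1.    ]])}
{'time': 0.1, 'joint_positions': array([-1.319 ,  0.3427,  1.5249,  0.    ,  1.2754, -0.146 ]), 'dq': array([-0.0003, -0.0001, -0.0028, -0.0003, -0.    ,  0.0007]), 'tau': array([  0.001 , -43.2002, -24.4695,   0.0719,   0.0527,  -0.    ]), 'tool_pos': array([ 203.317 , -483.6747,  243.1054]), 'tcp_rot': array([-3.1402, -0.0002,  0.3978]), 'contact_force': array([ 0.5242,  0.0112, -1.6818]), 'moment': array([-0.0096, -0.0054, -0.0747]), 'grip_width': 91.72803602304447}
```

View pics/scene0.png

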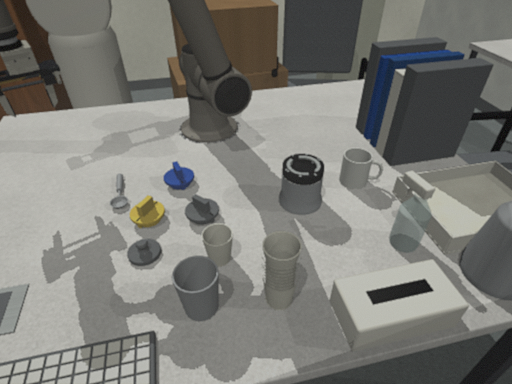

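View pics/top0.png

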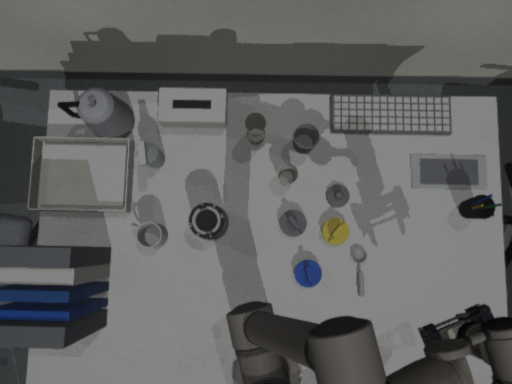

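The candidates for the lid are:
- grey lid with a bar grip: scene (202,210), top (293,223)
- grey jar lid with a knob: scene (145,252), top (338,195)
- yellow lid: top (335,232)
- blue lid: top (308,273)

I choose the grey one with the bar and will check it in a crop. The grinder is at top (208,221).

Run:
```python
import cv2,numpy as np
s=cv2.imread("pics/scene0.png");t=cv2.imread("pics/top0.png")
def c(im,x,y,r,S=390): return cv2.resize(im[y-r:y+r,x-r:x+r],(S,S),interpolation=cv2.INTER_CUBIC)
cv2.imwrite("pics/crop_lid.png",np.hstack([c(t,293,223,24),c(s,202,210,28)]))
cv2.imwrite("pics/crop_gr.png",np.hstack([c(t,208,221,26),c(s,302,175,32)]))
```

```text
(no output)
```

View pics/crop_lid.png

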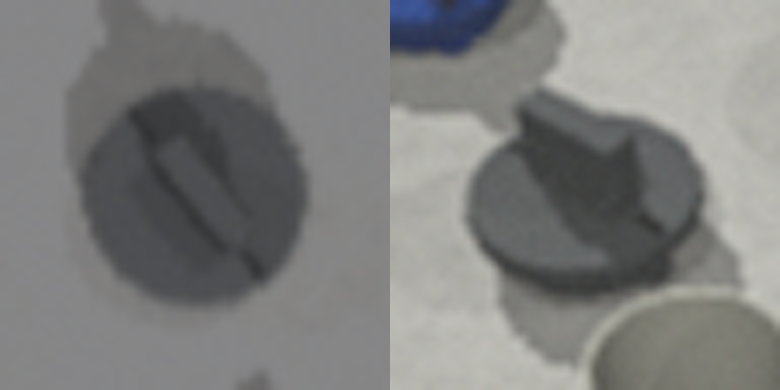

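View pics/crop_gr.png

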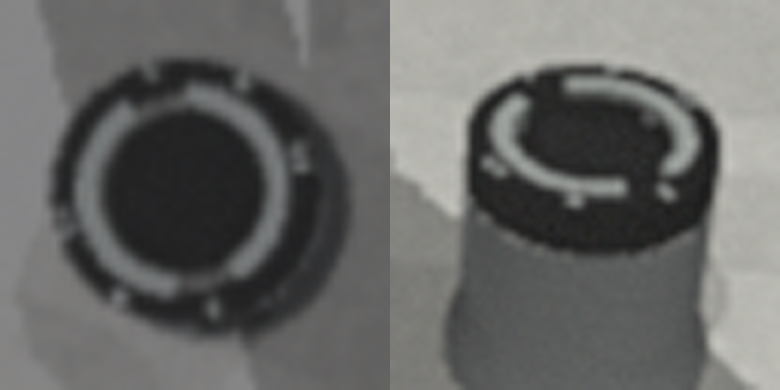

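The crop confirms the grey lid with a bar, its bar running from upper left to lower right in the top view. In the grinder crop, the slots are at crop (160,100) and (205,280) and the insert ribs at (150,72) and (213,308). The dots are at (242,80) and (120,297), and the double ribs at (300,157) and (62,220). I'll measure these next.

```bash
cat > h.py <<'E'
import numpy as np,cv2
from plant import *
np.set_printoptions(precision=3,suppress=True)
def ray(n,uv,z):
    c=get_calibration(n);f=192/np.tan(np.radians(c['vfov']/2));uv=np.atleast_2d(uv).astype(float)
    d=np.c_[(uv[:,0]-c['cx'])/f,-(uv[:,1]-c['cy'])/f,-np.ones(len(uv))]@c['cam_to_world'][:3,:3].T
    o=c['cam_to_world'][:3,3]; return (o+d*((z-o[2])/d[:,2])[:,None])[:,:2]
def proj(n,P):
    c=get_calibration(n);f=192/np.tan(np.radians(c['vfov']/2));M=c['cam_to_world']
    p=(np.atleast_2d(P)-M[:3,3])@M[:3,:3]; return np.c_[c['cx']-f*p[:,0]/p[:,2],c['cy']+f*p[:,1]/p[:,2]]
E
python3 - <<'E'
from h import *
from scipy.optimize import least_squares
def circ(p,r=None):
    f=lambda q:np.hypot(p[:,0]-q[0],p[:,1]-q[1])-(q[2] if r is None else r)
    return least_squares(f,[*p.mean(0),40],loss='soft_l1').x
for n,cx,cy,R in(("top",208,221,22),("scene",302,172,30)):
    im=cv2.imread(f"pics/{n}0.png");g=cv2.cvtColor(im,6).astype(np.uint8)
    # bright comps within rim: cast all pixels to plane z=125
    yy,xx=np.mgrid[cy-R-6:cy+R+6,cx-R-6:cx+R+6];w=ray(n,np.c_[xx.ravel(),yy.ravel()],125)
    gv=g[yy.ravel(),xx.ravel()].astype(float)
    thr=85 if n=="top" else 100
    m=np.zeros_like(g);sub=g[cy-R-6:cy+R+6,cx-R-6:cx+R+6];m[cy-R-6:cy+R+6,cx-R-6:cx+R+6]=(sub>thr)
    k,lab,st,ce=cv2.connectedComponentsWithStats(m,connectivity=4)
    print(n)
    for i in range(1,k):
        if st[i,4]>1: print(i,st[i],ce[i],ray(n,ce[i],125)[0])
E
```

```text
top
1 [ 180  193   56   56 1964] [206.846 220.135] [486.019 197.158]
2 [206 206  14  26  93] [214.892 217.194] [495.804 172.085]
3 [192 209  14  25 100] [196.39 221.93] [479.696 229.931]
4 [221 215   2   3   5] [221.4 216.2] [499.354 151.65 ]
scene
1 [ 266  136   72   72 3189] [301.923 164.481] [489.554 197.676]
2 [286 159  23  18 100] [294.55 168.56] [502.559 173.014]
3 [285 169   4   3   7] [286.714 170.   ] [503.838 151.253]
4 [314 173   2   3   4] [314.5 174. ] [537.365 215.419]
5 [289 182   2   1   2] [289.5 182. ] [554.139 143.322]
```

Run:
```python
from h import *
from scipy.optimize import least_squares
from scipy.ndimage import map_coordinates
for n,b,c0 in(("top",(192,206,14+14,30),(487,198)),("scene",(285,150,40,40),(489,195))):
    g=cv2.cvtColor(cv2.imread(f"pics/{n}0.png"),6).astype(float)
    c=np.array(c0,float)
    for it in range(6):  # ring centre: radial centroid of brightness per angle
        pts=[]
        th=np.radians(np.arange(0,360,3)); r=np.arange(32,47,.25)
        T,Rr=np.meshgrid(th,r,indexing='ij')
        uv=proj(n,np.c_[c[0]+(Rr*np.cos(T)).ravel(),c[1]+(Rr*np.sin(T)).ravel(),np.full(T.size,125.)])
        P=map_coordinates(g,[uv[:,1],uv[:,0]],order=1).reshape(T.shape)
        w=np.clip(P-70,0,None); ok=P.max(1)>105
        rc=(w*Rr).sum(1)/np.maximum(w.sum(1),1e-6)
        p=np.c_[c[0]+rc*np.cos(th),c[1]+rc*np.sin(th)][ok]
        q=least_squares(lambda q:np.hypot(p[:,0]-q[0],p[:,1]-q[1])-q[2],[*c,40],loss='soft_l1').x
        c=q[:2]
    print(n,"centre",q,ok.sum())
    th=np.radians(np.arange(0,360,1.));
    for r0,r1,z,tag in((37,42,125,'ledge'),(48,54,126,'marks')):
        r=np.arange(r0,r1,.5);T,Rr=np.meshgrid(th,r,indexing='ij')
        uv=proj(n,np.c_[c[0]+(Rr*np.cos(T)).ravel(),c[1]+(Rr*np.sin(T)).ravel(),np.full(T.size,float(z))])
        P=map_coordinates(g,[uv[:,1],uv[:,0]],order=1).reshape(T.shape).mean(1)
        print(tag,[int(v) for v in P[::4]])
        if tag=='ledge': D=np.clip(75-P,0,None)
        else: D=np.clip(P-np.median(P)-8,0,None)
        lab=[];cur=[]
        for i in list(range(360)):
            if D[i]>0: cur.append(i)
            elif cur: lab.append(cur);cur=[]
        if cur: lab.append(cur)
        print([(round(float((D[l]*np.array(l)).sum()/D[l].sum()),1),len(l),int(D[l].sum())) for l in lab])
```

```text
top centre [486.732 200.215  39.997] 95
ledge [90, 76, 68, 64, 59, 62, 65, 66, 78, 102, 112, 113, 112, 113, 113, 113, 113, 113, 112, 113, 114, 114, 114, 116, 116, 116, 116, 115, 115, 115, 114, 114, 114, 114, 114, 113, 113, 113, 110, 111, 112, 112, 111, 111, 100, 82, 71, 72, 73, 73, 69, 68, 71, 84, 103, 110, 112, 112, 112, 110, 113, 113, 113, 112, 110, 110, 109, 110, 111, 111, 112, 112, 111, 112, 111, 111, 112, 111, 113, 114, 115, 113, 113, 111, 111, 112, 112, 112, 110, 105]
[(18.1, 27, 251), (197.6, 28, 101)]
marks [41, 39, 41, 53, 77, 66, 43, 40, 42, 46, 45, 44, 44, 43, 44, 43, 45, 45, 48, 50, 46, 47, 48, 47, 51, 70, 78, 82, 84, 57, 47, 45, 44, 44, 44, 44, 50, 80, 94, 67, 46, 42, 41, 41, 40, 38, 38, 39, 53, 82, 60, 39, 35, 34, 36, 36, 37, 36, 37, 37, 37, 38, 36, 37, 37, 36, 37, 37, 37, 41, 72, 86, 85, 77, 50, 39, 37, 37, 38, 38, 38, 42, 63, 91, 74, 48, 43, 44, 43, 44]
[(17.0, 10, 152), (107.1, 21, 460), (151.4, 14, 342), (196.6, 10, 158), (286.4, 17, 452), (332.6, 12, 284)]
scene centre [490.722 200.435  39.584] 101
ledge [105, 55, 39, 40, 39, 40, 52, 77, 104, 130, 145, 150, 150, 14
[... 164 characters left out ...]
, 40, 40, 41, 39, 38, 54, 94, 127, 145, 151, 150, 150, 149, 150, 151, 151, 151, 150, 148, 148, 147, 148, 149, 149, 143, 143, 146, 147, 144, 144, 141, 142, 140, 136, 139, 143, 137, 133, 136, 139, 139, 139, 140]
[(14.4, 25, 719), (196.3, 28, 826)]
marks [43, 39, 40, 61, 112, 103, 52, 40, 39, 40, 40, 38, 37, 39, 40, 43, 46, 48, 50, 53, 56, 57, 56, 63, 76, 101, 113, 113, 112, 99, 81, 86, 79, 91, 92, 84, 90, 112, 127, 106, 86, 87, 89, 87, 87, 86, 80, 83, 95, 113, 95, 74, 79, 73, 73, 66, 64, 60, 56, 55, 53, 52, 48, 46, 45, 44, 44, 43, 48, 72, 103, 106, 108, 97, 61, 47, 50, 48, 51, 49, 48, 53, 91, 126, 88, 53, 52, 50, 54, 51]
[(17.6, 10, 297), (148.0, 124, 2834), (285.5, 20, 568), (331.9, 11, 368)]
```

Run:
```python
from h import *
for n,(x,y),R,z in(("top",(293,222),24,29),("scene",(202,210),28,29)):
    im=cv2.imread(f"pics/{n}0.png");g=cv2.cvtColor(im,6)
    thr=88 if n=="top" else 108
    m=np.zeros_like(g);m[y-R:y+R,x-R:x+R]=(cv2.GaussianBlur(g,(0,0),.7)[y-R:y+R,x-R:x+R]<thr)
    k,lab,st,ce=cv2.connectedComponentsWithStats(m); i=lab[y,x]; print(n,st[i],ce[i])
    cs,_=cv2.findContours((lab==i).astype(np.uint8),0,1);c=max(cs,key=len)[:,0]
    v=im.copy();cv2.drawContours(v,[c[:,None]],-1,(0,0,255),1)
    v=cv2.resize(v[y-R:y+R,x-R:x+R],(390,390),interpolation=0);cv2.imwrite(f"pics/lc_{n}.png",v)
    p=ray(n,c,29); 
    print(cv2.fitEllipse(p.astype(np.float32)))
a=cv2.imread("pics/lc_top.png");b=cv2.imread("pics/lc_scene.png");cv2.imwrite("pics/lc.png",np.hstack([a,b]))
```

```text
top [279 210  27  26 533] [292.426 222.214]
((490.532470703125, -79.77259826660156), (83.32649993896484, 86.4675064086914), 144.10130310058594)
scene [186 196  33  30 734] [201.683 211.202]
((500.33282470703125, -80.59920501708984), (82.5243148803711, 115.24100494384766), 98.56226348876953)
```

View pics/lc.png

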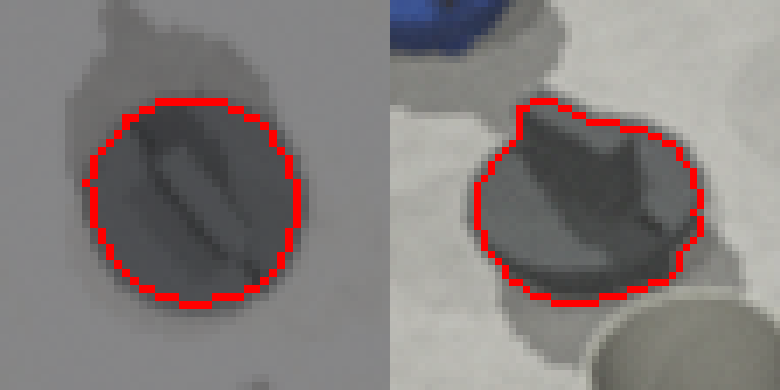

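Run:
```python
from h import *
def full(p,x,y,r): return (np.array(p,float)+.5)/(390/(2*r))-.5+[x-r,y-r]
for nm,n,z,pts in (("bar top","top",65,[(172,148),(240,230)]),("stripe","top",29,[(140,115),(262,277)]),("bartop edge","scene",65,[(545-390,90),(632-390,133)])):
    x,y,r=(293,223,24) if n=="top" else (202,210,28)
    w=ray(n,full(pts,x,y,r),z);d=w[1]-w[0];print(nm,w,w.mean(0),np.hypot(*d),np.degrees(np.arctan2(d[1],d[0])))
t=cv2.imread("pics/top0.png");s=cv2.imread("pics/scene0.png")
f=lambda im,x,y,r:cv2.createCLAHE(4,(1,1)).apply(cv2.resize(cv2.cvtColor(im,6)[y-r:y+r,x-r:x+r],(400,400),interpolation=cv2.INTER_CUBIC))
cv2.imwrite("pics/cl.png",np.hstack([f(t,293,222,16),f(s,202,206,20)]))
```

```text
bar top [[506.066 -67.954]
 [473.473 -95.749]] [489.77  -81.852] 42.83515124846441 -139.5426140240924
stripe [[ 522.051  -57.109]
 [ 455.891 -108.352]] [488.971 -82.73 ] 83.68346317334925 -142.241045715806
bartop edge [[474.071 -88.827]
 [506.921 -59.618]] [490.496 -74.223] 43.95802481607119 41.6423402771185
```

View pics/cl.png

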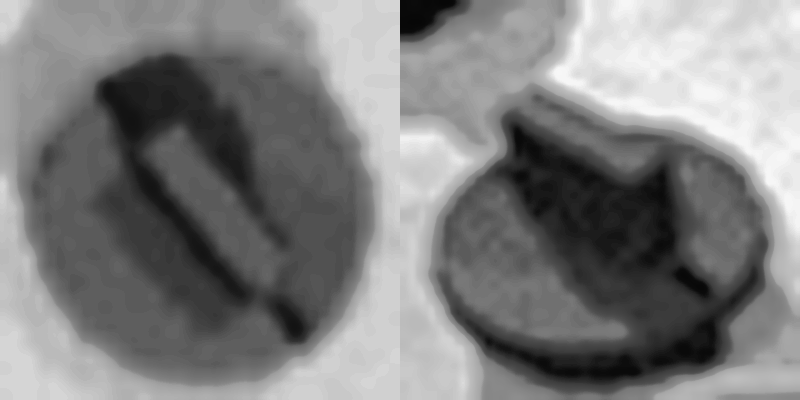

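The top view puts the lid at about (490,-80.5) with its bar at about 39°. The grinder is at about (487–491,200.3), with insert at 17° and the dot at -28°. I'll write a helper that converts goals into tool-axis numbers.

```bash
cat >> h.py <<'E'
from scipy.spatial.transform import Rotation as Ro
def go(x,y,z,yawdeg):
    o=get_obs();R=Ro.from_euler('xyz',o['tcp_rot'])
    s=R.inv().apply(np.array([x,y,z])-o['tool_pos'])
    t=(R.inv()*Ro.from_euler('xyz',[np.pi,0,np.radians(yawdeg)])).as_rotvec(degrees=True)
    print('shift mm',s,'norm',s/400,'turn',t,'norm',t/30)
def st():
    o=get_obs();print(round(o['time'],2),o['tool_pos'],np.degrees(o['tcp_rot']),'F',o['contact_force'],'M',o['moment'],'w',round(o['grip_width'],2))
E
python3 -c "
from h import *
st();go(430,-165,240,39)"
```

```text
0.1 [ 203.317 -483.675  243.105] [-179.922   -0.012   22.793] F [ 0.524  0.011 -1.682] M [-0.01  -0.005 -0.075] w 91.73
shift mm [ 332.436 -205.969    3.454] norm [ 0.831 -0.515  0.009] turn [ -0.076  -0.023 -16.207] norm [-0.003 -0.001 -0.54 ]
```

Request:
carry_out(
  moves=[0.83, -0.515, 0.01, 0, 0, -0.54, 0.7, 0.83, -0.515, 0.01, 0, 0, -0.54, 0.7, 0.83, -0.515, 0.01, 0, 0, -0.54, 0.7, 0.83, -0.515, 0.01, 0, 0, -0.54, 0.7, 0.83, -0.515, 0.01, 0, 0, -0.54, 0.7, 0.83, -0.515, 0.01, 0, 0, -0.54, 0.7, 0.83, -0.515, 0.01, 0, 0, -0.54, 0.7, 0.83, -0.515, 0.01, 0, 0, -0.54, 0.7],
)

```text
time: 0.9
tool_pos: [430.4, -162.7, 239.3]
tcp_rot: [-3.14, -0.001, 0.681]
contact_force: [0.2, -0.9, 0.5]
grip_width: 64.4
```

```bash
python3 -c "
from h import *
st();go(490.5,-80.5,110,39)"
```

```text
0.9 [ 430.431 -162.723  239.323] [-179.906   -0.041   39.041] F [ 0.243 -0.92   0.513] M [-0.057 -0.072 -0.033] w 64.36
shift mm [ 98.353 -25.814 129.436] norm [ 0.246 -0.065  0.324] turn [-0.094 -0.041  0.041] norm [-0.003 -0.001  0.001]
```

Request:
carry_out(
  moves=[0.246, -0.065, 0, -0.003, 0, 0, 0.7, 0.246, -0.065, 0, -0.003, 0, 0, 0.7, 0.246, -0.065, 0.2, -0.003, 0, 0, 0.7, 0.246, -0.065, 0.324, -0.003, 0, 0, 0.7, 0.246, -0.065, 0.324, -0.003, 0, 0, 0.7, 0.246, -0.065, 0.324, -0.003, 0, 0, 0.7, 0.246, -0.065, 0.324, -0.003, 0, 0, 0.7, 0.246, -0.065, 0.324, -0.003, 0, 0, 0.7],
)

```text
time: 1.7
tool_pos: [491.7, -80.9, 111.7]
tcp_rot: [3.139, -0.003, 0.681]
contact_force: [0.1, -0.4, 0.7]
grip_width: 63.8
```

Run:
```python
from h import *
st();go(490.5,-80.5,51,39)
im=capture("scene")[:,:,::-1];cv2.imwrite("pics/s1.png",im)
v=cv2.resize(im[150:260,150:260],(600,600),interpolation=cv2.INTER_CUBIC);cv2.imwrite("pics/s1c.png",v)
p=get_obs()['tool_pos'];print(proj("scene",p+[0,0,-17]))
```

```text
1.7 [491.668 -80.914 111.697] [179.834  -0.149  39.026] F [ 0.147 -0.397  0.724] M [-0.029 -0.039 -0.003] w 63.76
shift mm [-0.804 -1.233 60.692] norm [-0.002 -0.003  0.152] turn [ 0.166 -0.149  0.026] norm [ 0.006 -0.005  0.001]
[[198.173 189.414]]
```

View pics/s1c.png

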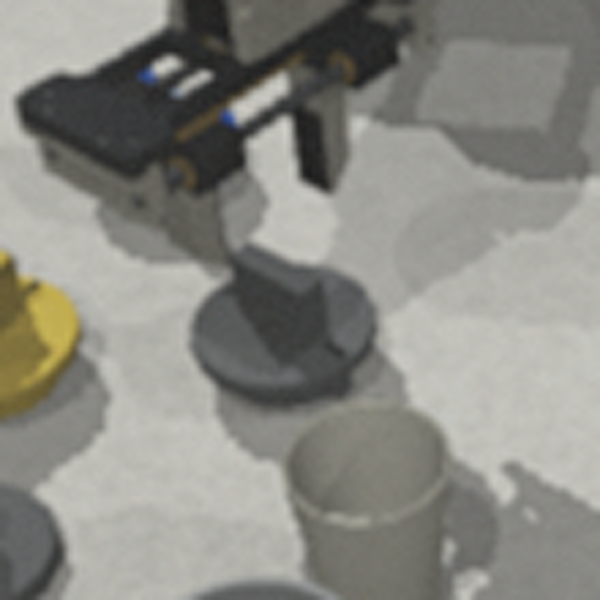

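Seen in the crop, the open jaws straddle the lid's bar. Their tips, at about (322,185) and (200,255), have a midpoint about 1 px from the predicted one, so the top-view numbers hold. Next is descend and grip.

Request:
carry_out(
  moves=[-0.002, -0.003, 0.07, 0.005, -0.005, 0, 0.7, -0.002, -0.003, 0.14, 0.005, -0.005, 0, 0.7, -0.002, -0.003, 0.152, 0.005, -0.005, 0, 0.7, -0.002, -0.003, 0.152, 0.005, -0.005, 0, 0.7, -0.002, -0.003, 0.152, 0.005, -0.005, 0, 0, -0.002, -0.003, 0.152, 0.005, -0.005, 0, 0, -0.002, -0.003, 0.152, 0.005, -0.005, 0, 0, -0.002, -0.003, 0.152, 0.005, -0.005, 0, 0],
)

```text
time: 2.55
tool_pos: [490.9, -80.6, 51.6]
tcp_rot: [3.14, -0.001, 0.681]
contact_force: [-0.8, -0.6, 0.2]
grip_width: 36.6
```

```bash
python3 -c "
from h import *
st();go(490.5,-80.5,51,39)"
```

```text
2.55 [490.863 -80.619  51.641] [179.912  -0.047  39.025] F [-0.763 -0.561  0.204] M [ 0.017 -0.056 -0.06 ] w 36.63
shift mm [-0.208 -0.322  0.64 ] norm [-0.001 -0.001  0.002] turn [ 0.088 -0.047  0.025] norm [ 0.003 -0.002  0.001]
```

Still closing.

Request:
carry_out(
  moves=[0, 0, 0, 0, 0, 0, 0, 0, 0, 0, 0, 0, 0, 0, 0, 0, 0, 0, 0, 0, 0, 0, 0, 0, 0, 0, 0, 0, 0, 0, 0, 0, 0, 0, 0, 0, 0, 0, 0, 0, 0, 0, 0, 0, 0, 0, 0, 0, 0, 0, 0, 0, 0, 0, 0, 0],
)

```text
time: 3.35
tool_pos: [490.9, -80.6, 51.7]
tcp_rot: [3.14, -0.001, 0.681]
contact_force: [-0.1, 0.3, 3.3]
grip_width: 15.9
```

```bash
python3 -c "
from h import *
st();go(490.5,-80.5,240,39)"
```

```text
3.35 [490.877 -80.609  51.699] [179.911  -0.049  39.024] F [-0.121  0.33   3.282] M [ 0.097  0.09  -0.001] w 15.92
shift mm [  -0.063   -0.031 -188.302] norm [-0.    -0.    -0.471] turn [ 0.089 -0.049  0.024] norm [ 0.003 -0.002  0.001]
```

Request:
carry_out(
  moves=[0, 0, -0.1, 0.003, -0.002, 0, 0, 0, 0, -0.2, 0.003, -0.002, 0, 0, 0, 0, -0.3, 0.003, -0.002, 0, 0, 0, 0, -0.4, 0.003, -0.002, 0, 0, 0, 0, -0.42, 0.003, -0.002, 0, 0, 0, 0, -0.42, 0.003, -0.002, 0, 0, 0, 0, -0.42, 0.003, -0.002, 0, 0, 0, 0, -0.42, 0.003, -0.002, 0, 0],
)

```text
time: 4.15
tool_pos: [489.7, -80.3, 217.8]
tcp_rot: [-3.138, 0.002, 0.681]
contact_force: [0.5, -0.4, -1.1]
grip_width: 15.9
```

Run:
```python
from h import *
st();go(487.5,200.3,220,17)
for n,(a,b,c,d) in (("scene",(90,200,150,260)),("top",(170,270,240,340))):
    im=capture(n)[:,:,::-1];cv2.imwrite(f"pics/{n}2.png",im)
    cv2.imwrite(f"pics/{n}2c.png",cv2.resize(im[a:b,c:d],(390,390),interpolation=cv2.INTER_CUBIC))
cv2.imwrite("pics/2c.png",np.hstack([cv2.imread("pics/top2c.png"),cv2.imread("pics/scene2c.png")]))
```

```text
4.15 [489.697 -80.253 217.804] [-179.819    0.129   39.02 ] F [ 0.511 -0.39  -1.082] M [ 0.038 -0.005  0.034] w 15.89
shift mm [ 174.922 -219.359   -1.898] norm [ 0.437 -0.548 -0.005] turn [-0.154  0.162 22.02 ] norm [-0.005  0.005  0.734]
```

View pics/2c.png

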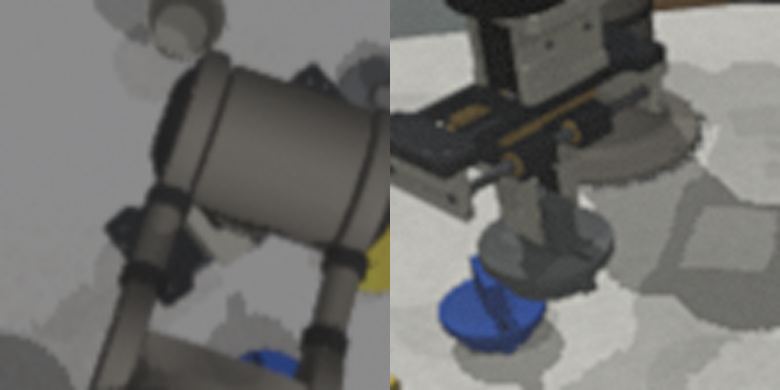

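The lid hangs level in the jaws at crop (545,240). The arm blocks the top view. I'll carry the lid over to the grinder.

Request:
carry_out(
  moves=[0.437, -0.548, -0.005, -0.005, 0.005, 0.734, 0, 0.437, -0.548, -0.005, -0.005, 0.005, 0.734, 0, 0.437, -0.548, -0.005, -0.005, 0.005, 0.734, 0, 0.437, -0.548, -0.005, -0.005, 0.005, 0.734, 0, 0.437, -0.548, -0.005, -0.005, 0.005, 0.734, 0, 0.437, -0.548, -0.005, -0.005, 0.005, 0.734, 0, 0.437, -0.548, -0.005, -0.005, 0.005, 0.734, 0, 0.437, -0.548, -0.005, -0.005, 0.005, 0.734, 0],
)

```text
time: 5.05
tool_pos: [487.2, 200.7, 219.4]
tcp_rot: [3.141, 0.002, 0.299]
contact_force: [0.4, -1.0, -1.3]
grip_width: 15.7
```

Run:
```python
from h import *
st();go(487.5,200.3,190,17)
im=capture("scene")[:,:,::-1];cv2.imwrite("pics/scene3.png",im)
cv2.imwrite("pics/3c.png",cv2.resize(im[80:220,232:372],(600,600),interpolation=cv2.INTER_CUBIC))
```

```text
5.05 [487.212 200.655 219.407] [179.96    0.093  17.15 ] F [ 0.38  -0.965 -1.256] M [ 0.031  0.012 -0.051] w 15.71
shift mm [ 0.219  0.403 29.407] norm [0.001 0.001 0.074] turn [0.04  0.093 0.15 ] norm [0.001 0.003 0.005]
```

View pics/3c.png

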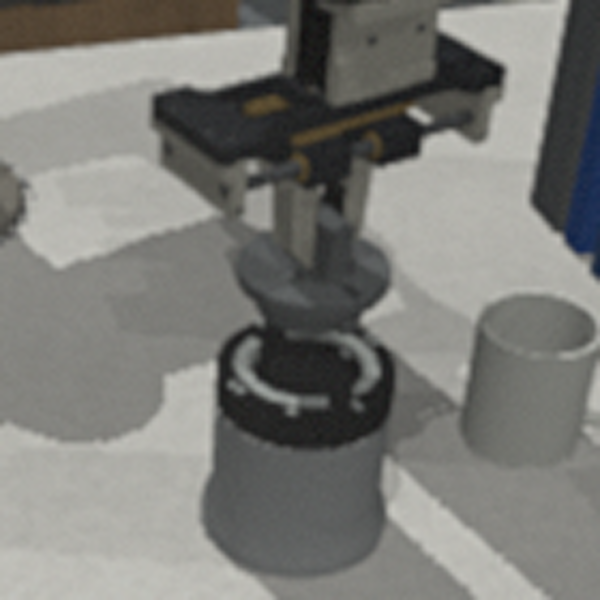

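Run:
```python
from h import *
im=cv2.imread("pics/scene3.png");S=8;x0,y0=282,125;out=[]
crop=cv2.resize(im[y0:y0+45,x0:x0+47],None,fx=S,fy=S,interpolation=cv2.INTER_CUBIC)
zb=219.4-51.7
for dx in(0,4):
    v=crop.copy()
    for r,z,col in((46,29,(0,0,255)),(46,19,(0,255,255)),(33,0,(0,255,0))):
        t=np.linspace(0,2*np.pi,100);P=np.c_[487.2+dx+r*np.cos(t),200.6+r*np.sin(t),np.full(100,zb+z)]
        uv=((proj("scene",P)-[x0,y0]+.5)*S).astype(np.int32);cv2.polylines(v,[uv],True,col,1)
    out.append(v)
cv2.imwrite("pics/3o.png",np.hstack(out));
```

```text
(no output)
```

View pics/3o.png

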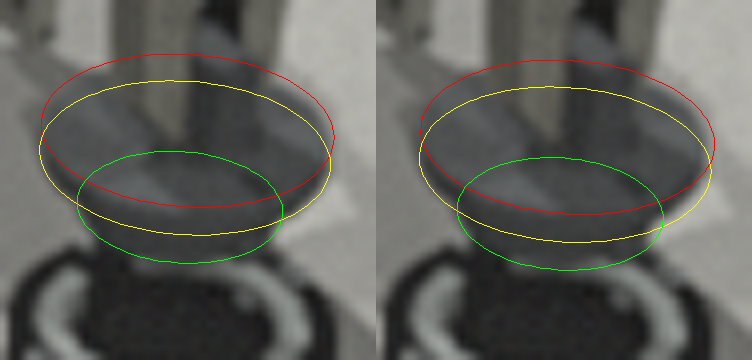

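Run:
```python
from h import *
im=cv2.imread("pics/scene3.png");S=14;x0,y0=280,128;out=[]
g=cv2.cvtColor(im,6)[y0:y0+40,x0:x0+54]
g=cv2.createCLAHE(4,(1,1)).apply(cv2.resize(g,None,fx=S,fy=S,interpolation=cv2.INTER_CUBIC))
v=cv2.cvtColor(g,8);zb=219.4-51.7
def L(P,col,cl=True):
    uv=((proj("scene",P)-[x0,y0]+.5)*S).astype(np.int32);cv2.polylines(v,[uv],cl,col,1)
def Q(p,c,a): a=np.radians(a);p=np.array(p,float);return np.c_[c[0]+p[:,0]*np.cos(a)-p[:,1]*np.sin(a),c[1]+p[:,0]*np.sin(a)+p[:,1]*np.cos(a),p[:,2]+zb]
t=np.linspace(0,2*np.pi,100);c=(487.2,200.6)
for r,z,col in((46,29,(0,0,255)),(46,19,(0,255,255)),(33,0,(0,255,0))): L(Q(np.c_[r*np.cos(t),r*np.sin(t),0*t+z],c,0),col)
for s in(1,-1):
  for z in(2,9): L(Q([(s*40,-6,z),(s*40,6,z),(s*33,6,z),(s*33,-6,z)],c,17.1),(255,0,255))
  L(Q([(s*25,-8,29),(s*25,8,29),(s*25,8,65),(s*25,-8,65)],c,17.1),(255,128,0))
cv2.imwrite("pics/3p.png",v)
```

```text
(no output)
```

View pics/3p.png

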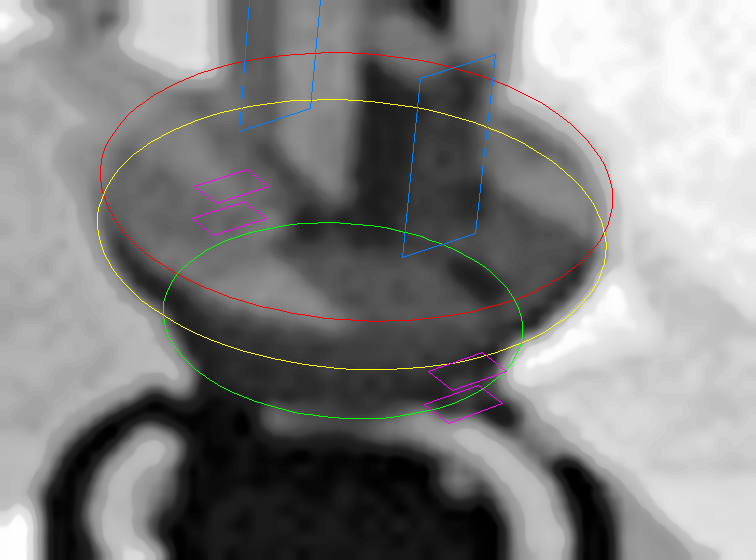

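Run:
```python
from h import *
im=cv2.imread("pics/scene0.png");S=12;x0,y0=277,148
tp=cv2.imread("pics/top0.png");out=[]
for n,im,x0,y0,S,cs in(("scene",im,278,150,8,[(487,200.3),(490.7,200.4)]),("top",tp,187,200,8,[(487,200.3)])):
  for c in cs:
    v=cv2.resize(im[y0:y0+44,x0:x0+47],None,fx=S,fy=S,interpolation=cv2.INTER_CUBIC)
    v=cv2.convertScaleAbs(v,alpha=1.6)
    t=np.linspace(0,2*np.pi,100)
    for r,z,col in((35.5,125,(0,255,0)),(44,125,(0,0,255)),(56,125,(255,255,0))):
        uv=((proj(n,np.c_[c[0]+r*np.cos(t),c[1]+r*np.sin(t),0*t+z])-[x0,y0]+.5)*S).astype(np.int32);cv2.polylines(v,[uv],True,col,1)
    out.append(v[:350,:372])
cv2.imwrite("pics/r.png",cv2.resize(np.hstack(out),(800,251)))
cv2.imwrite("pics/r1.png",np.hstack(out[:2])); cv2.imwrite("pics/r2.png",out[2])
```

```text
(no output)
```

View pics/r1.png

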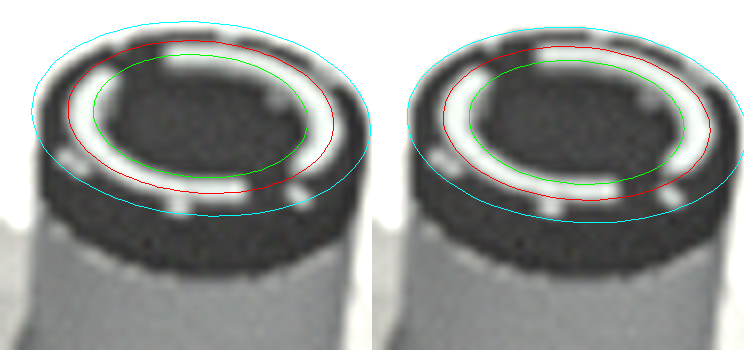

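View pics/r2.png

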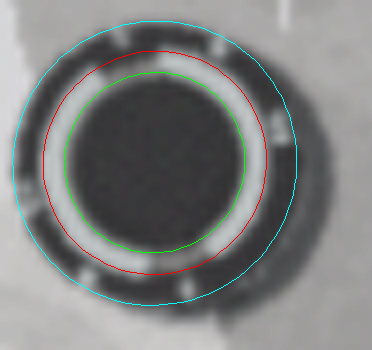

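The scene-view overlay shows the ring at x of about 490 and the lid at about 488. I'll shift 1.5 mm in +x, lower the lid to just above the rim, and compare again.

```bash
python3 -c "
from h import *
st();go(488.7,200.9,180,17)"
```

```text
5.1 [487.457 199.657 219.584] [179.956   0.08   17.043] F [ 0.017 -0.588 -1.026] M [ 0.04   0.008 -0.048] w 15.76
shift mm [ 1.607 -0.855 39.581] norm [ 0.004 -0.002  0.099] turn [0.044 0.08  0.043] norm [0.001 0.003 0.001]
```

Request:
carry_out(
  moves=[0.005, -0.002, 0.05, 0.001, 0.003, 0.001, 0, 0.005, -0.002, 0.09, 0.001, 0.003, 0.001, 0, 0.005, -0.002, 0.097, 0.001, 0.003, 0.001, 0, 0.005, -0.002, 0.097, 0.001, 0.003, 0.001, 0, 0.005, -0.002, 0.097, 0.001, 0.003, 0.001, 0, 0.005, -0.002, 0.097, 0.001, 0.003, 0.001, 0, 0.005, -0.002, 0.097, 0.001, 0.003, 0.001, 0, 0.005, -0.002, 0.097, 0.001, 0.003, 0.001, 0],
)

```text
time: 5.9
tool_pos: [489.3, 201.0, 181.2]
tcp_rot: [3.141, -0.001, 0.297]
contact_force: [0.1, -0.5, -1.4]
grip_width: 16.0
```

Run:
```python
from h import *
st()
im=np.ascontiguousarray(capture("scene")[:,:,::-1]);cv2.imwrite("pics/scene4.png",im);st()
tp=capture("top");cv2.imwrite("pics/top4.png",tp[:,:,::-1])
o=get_obs()['tool_pos'];S=8;x0,y0=278,140;out=[]
for c,g in(((o[0],o[1]),(487,200.3)),((o[0]+2,o[1]),(490.7,200.4))):
    v=cv2.convertScaleAbs(cv2.resize(im[y0:y0+56,x0:x0+47],None,fx=S,fy=S,interpolation=cv2.INTER_CUBIC),alpha=1.5)
    t=np.linspace(0,2*np.pi,100);zb=o[2]-51.7
    for cc,r,z,col in((c,46,zb+29,(0,0,255)),(c,46,zb+19,(0,255,255)),(c,33,zb,(0,255,0)),(g,56,125,(255,255,0))):
        uv=((proj("scene",np.c_[cc[0]+r*np.cos(t),cc[1]+r*np.sin(t),0*t+z])-[x0,y0]+.5)*S).astype(np.int32);cv2.polylines(v,[uv],True,col,1)
    out.append(v)
out.insert(1,cv2.convertScaleAbs(cv2.resize(im[y0:y0+56,x0:x0+47],None,fx=S,fy=S,interpolation=cv2.INTER_CUBIC),alpha=1.5))
cv2.imwrite("pics/4o.png",np.hstack(out[1:]))
```

```text
5.9 [489.251 201.012 181.217] [179.981  -0.056  17.018] F [ 0.101 -0.528 -1.371] M [ 0.012 -0.012 -0.057] w 15.98
5.95 [489.199 201.02  181.097] [179.981  -0.042  17.018] F [-0.247  0.258 -0.791] M [-0.007 -0.022 -0.026] w 15.93
```

View pics/4o.png

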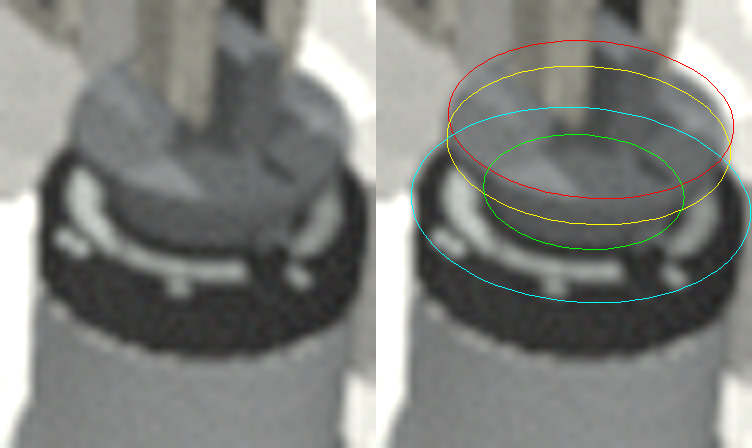

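Request:
carry_out(
  moves=[0, 0, 0.005, 0, 0, 0, 0, 0, 0, 0.008, 0, 0, 0, 0, 0, 0, 0.011, 0, 0, 0, 0, 0, 0, 0.014, 0, 0, 0, 0, 0, 0, 0.017, 0, 0, 0, 0, 0, 0, 0.018, 0, 0, 0, 0, 0, 0, 0.018, 0, 0, 0, 0, 0, 0, 0.018, 0, 0, 0, 0],
)

```text
time: 6.8
tool_pos: [489.2, 201.0, 173.8]
tcp_rot: [3.141, -0.001, 0.297]
contact_force: [0.5, 0.1, 0.3]
grip_width: 16.0
```

```bash
python3 -c "
from h import *
st();go(489.2,200.8,168,17)"
```

```text
6.8 [489.187 201.037 173.84 ] [179.982  -0.037  17.02 ] F [0.46  0.121 0.267] M [ 0.023  0.024 -0.028] w 16.03
shift mm [-0.061  0.229  5.84 ] norm [-0.     0.001  0.015] turn [ 0.018 -0.037  0.02 ] norm [ 0.001 -0.001  0.001]
```

The underside is about 3 mm below the rim with no contact force, so the plug and lugs are entering. I'll continue to the seat.

Request:
carry_out(
  moves=[0, 0, 0.005, 0, 0, 0, 0, 0, 0, 0.008, 0, 0, 0, 0, 0, 0, 0.011, 0, 0, 0, 0, 0, 0, 0.014, 0, 0, 0, 0, 0, 0, 0.017, 0, 0, 0, 0, 0, 0, 0.018, 0, 0, 0, 0, 0, 0, 0.018, 0, 0, 0, 0, 0, 0, 0.018, 0, 0, 0, 0],
)

```text
time: 7.6
tool_pos: [489.2, 201.0, 166.7]
tcp_rot: [3.141, -0.001, 0.297]
contact_force: [0.4, -0.3, -1.4]
grip_width: 15.6
```

```bash
python3 -c "
from h import *
st();go(489.2,200.8,160.2,17)"
```

```text
7.6 [489.189 201.041 166.655] [179.984  -0.036  17.018] F [ 0.423 -0.307 -1.396] M [-0.023  0.069 -0.02 ] w 15.6
shift mm [-0.064  0.232  6.455] norm [-0.     0.001  0.016] turn [ 0.016 -0.036  0.018] norm [ 0.001 -0.001  0.001]
```

Request:
carry_out(
  moves=[0, 0, 0.003, 0, 0, 0, 0, 0, 0, 0.006, 0, 0, 0, 0, 0, 0, 0.009, 0, 0, 0, 0, 0, 0, 0.012, 0, 0, 0, 0, 0, 0, 0.015, 0, 0, 0, 0, 0, 0, 0.0165, 0, 0, 0, 0, 0, 0, 0.0165, 0, 0, 0, 0, 0, 0, 0.0165, 0, 0, 0, 0],
)

```text
time: 8.4
tool_pos: [489.2, 201.1, 160.2]
tcp_rot: [3.141, -0.001, 0.297]
contact_force: [-1.0, -0.3, 2.0]
grip_width: 15.8
```

Run:
```python
from h import *
st()
im=capture("scene")[:,:,::-1];cv2.imwrite("pics/scene5.png",im);st()
cv2.imwrite("pics/5c.png",cv2.resize(im[130:220,262:352],(600,600),interpolation=cv2.INTER_CUBIC))
```

```text
8.4 [489.246 201.068 160.172] [179.985  -0.048  17.018] F [-0.963 -0.34   2.021] M [-0.032  0.183 -0.007] w 15.81
8.45 [489.233 201.047 160.165] [179.984  -0.046  17.019] F [-1.419 -0.189  1.723] M [0.012 0.135 0.035] w 15.87
```

View pics/5c.png

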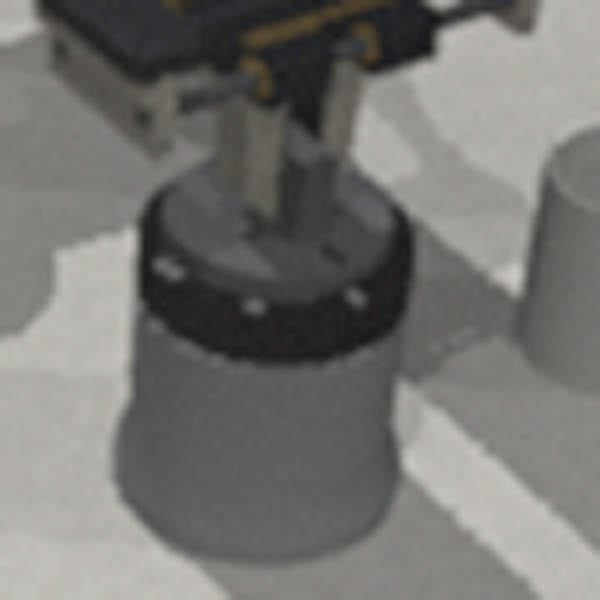

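The lid is seated, with the flange close over the rim. The flange stripe lines up with the single rib at crop (357,297), and Fz rose about 3 N, which matches the spring. I'll start the clockwise twist gently, pressing about 0.3 mm deeper.

Request:
carry_out(
  moves=[0, 0, 0.001, 0, 0, 0.12, 0, 0, 0, 0.001, 0, 0, 0.25, 0, 0, 0, 0.001, 0, 0, 0.38, 0, 0, 0, 0.001, 0, 0, 0.5, 0, 0, 0, 0.001, 0, 0, 0.63, 0, 0, 0, 0.001, 0, 0, 0.73, 0, 0, 0, 0.001, 0, 0, 0.73, 0, 0, 0, 0.001, 0, 0, 0.73, 0],
)

```text
time: 9.25
tool_pos: [489.3, 201.4, 159.9]
tcp_rot: [-3.141, -0.001, -0.084]
contact_force: [-1.9, 1.0, 2.9]
grip_width: 16.0
```

Run:
```python
from h import *
st()
im=capture("scene")[:,:,::-1];cv2.imwrite("pics/scene6.png",im);st()
go(489.2,201,159.8,-28)
cv2.imwrite("pics/6c.png",cv2.resize(im[130:220,262:352],(600,600),interpolation=cv2.INTER_CUBIC))
```

```text
9.25 [489.29  201.369 159.888] [-179.966   -0.065   -4.79 ] F [-1.938  1.044  2.887] M [0.432 0.219 0.082] w 16.01
9.3 [489.288 201.339 159.883] [-179.966   -0.065   -4.802] F [-0.976  2.135  2.177] M [0.507 0.178 0.028] w 16.11
shift mm [-0.059  0.346  0.083] norm [-0.     0.001  0.   ] turn [-0.046 -0.057 23.198] norm [-0.002 -0.002  0.773]
```

View pics/6c.png

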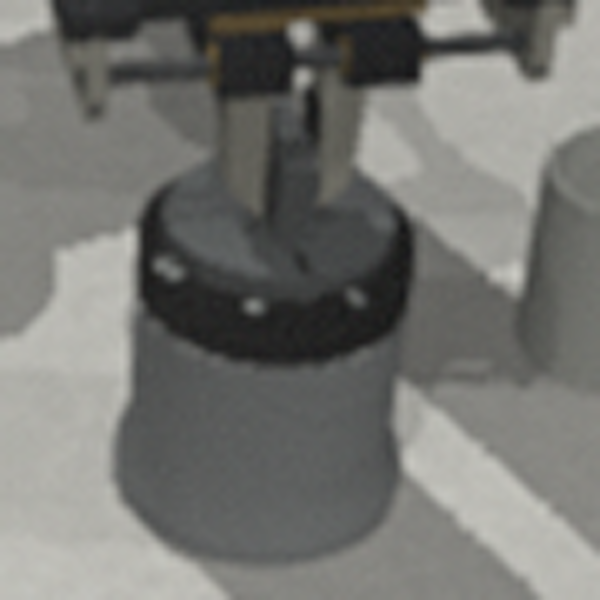

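The flange stripe, now at crop (300,262), has turned to about midway between rib and dot, so the lugs passed under the ledge. I'll do the second half now.

Request:
carry_out(
  moves=[0, 0, 0, 0, 0, 0.13, 0, 0, 0, 0, 0, 0, 0.26, 0, 0, 0, 0, 0, 0, 0.39, 0, 0, 0, 0, 0, 0, 0.52, 0, 0, 0, 0, 0, 0, 0.65, 0, 0, 0, 0, 0, 0, 0.773, 0, 0, 0, 0, 0, 0, 0.773, 0, 0, 0, 0, 0, 0, 0.773, 0],
)

```text
time: 10.1
tool_pos: [489.1, 200.9, 159.8]
tcp_rot: [3.142, -0.001, -0.486]
contact_force: [-1.5, -2.6, 3.1]
grip_width: 16.2
```

Run:
```python
from h import *
st()
im=capture("scene")[:,:,::-1];cv2.imwrite("pics/scene7.png",im);st()
cv2.imwrite("pics/top7.png",capture("top")[:,:,::-1])
cv2.imwrite("pics/7c.png",cv2.resize(im[145:195,277:332],(770,600),interpolation=cv2.INTER_CUBIC))
```

```text
10.1 [489.127 200.937 159.759] [179.999  -0.042 -27.854] F [-1.462 -2.616  3.051] M [-0.253  0.315  0.11 ] w 16.23
10.15 [489.144 200.971 159.803] [-179.995   -0.044  -27.873] F [-0.262 -1.661  2.265] M [-0.338  0.369  0.08 ] w 15.59
```

View pics/7c.png

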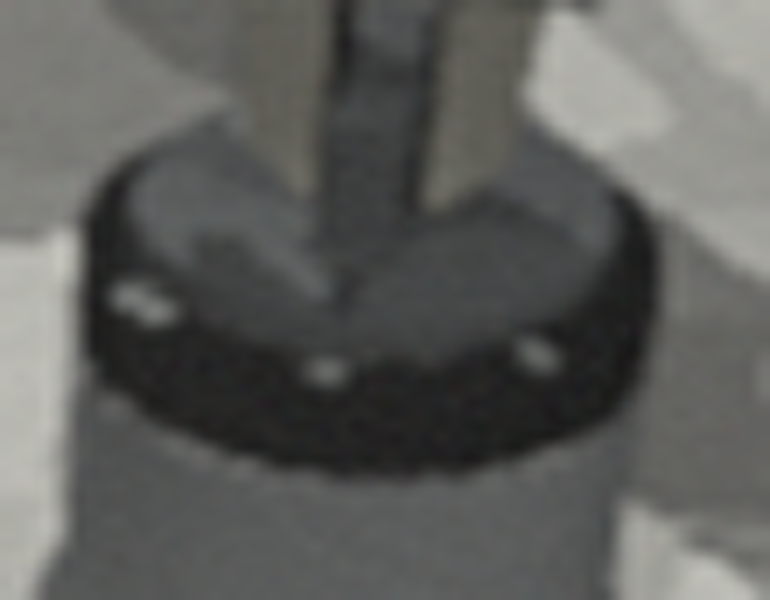

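Run:
```python
from h import *
f=lambda p:(np.array(p,float)+.5)/[14,12]-.5+[277,145]
zt=159.8-51.7+29
for p in((355,268),(347,290),(341,308)):
    w=ray("scene",f(p),zt)[0];
    for c in((489.1,201),(490.5,200.3)): d=w-c;print(p,w,np.hypot(*d),np.degrees(np.arctan2(d[1],d[0])))
w=ray("scene",f((325,370)),126)[0];d=w-[490.5,200.3];print('dot',w,np.hypot(*d),np.degrees(np.arctan2(d[1],d[0])))
# predicted bar near-end corners & stripe for angles
a=None
for A in(-20,-24,-28,-32):
    r=np.radians(A);u=np.array([np.cos(r),np.sin(r)]);c=np.array([490.,200.6])
    print(A,[tuple(np.round((proj("scene",[*(c+u*q),z])[0]-[277,145]+.5)*[14,12],0)) for q,z in((25,zt),(45,zt),(25,zt+36))])
im=cv2.imread("pics/top7.png");cv2.imwrite("pics/7t.png",cv2.resize(im[190:250,180:240],(600,600),interpolation=cv2.INTER_CUBIC))
g=cv2.cvtColor(cv2.imread("pics/scene7.png"),6)[145:195,277:332]
cv2.imwrite("pics/7g.png",cv2.createCLAHE(6,(2,2)).apply(cv2.resize(g,(770,600),interpolation=cv2.INTER_CUBIC)))
```

```text
(355, 268) [515.839 187.751] 29.841648561587014 -26.358243703134267
(355, 268) [515.839 187.751] 28.276411737983757 -26.346795850370544
(347, 290) [523.14  183.752] 38.160244797320914 -26.87151344085631
(347, 290) [523.14  183.752] 36.595020561090834 -26.88462142734204
(341, 308) [529.064 180.616] 44.86207225501608 -27.024390094470984
(341, 308) [529.064 180.616] 43.29687678963285 -27.040995713455715
dot [535.267 176.345] 50.773699810594344 -28.151754450075163
-20 [(np.float64(374.0), np.float64(260.0)), (np.float64(371.0), np.float64(314.0)), (np.float64(389.0), np.float64(119.0))]
-24 [(np.float64(364.0), np.float64(259.0)), (np.float64(354.0), np.float64(313.0)), (np.float64(380.0), np.float64(118.0))]
-28 [(np.float64(355.0), np.float64(258.0)), (np.float64(337.0), np.float64(311.0)), (np.float64(370.0), np.float64(117.0))]
-32 [(np.float64(345.0), np.float64(257.0)), (np.float64(320.0), np.float64(309.0)), (np.float64(360.0), np.float64(116.0))]
```

View pics/7g.png

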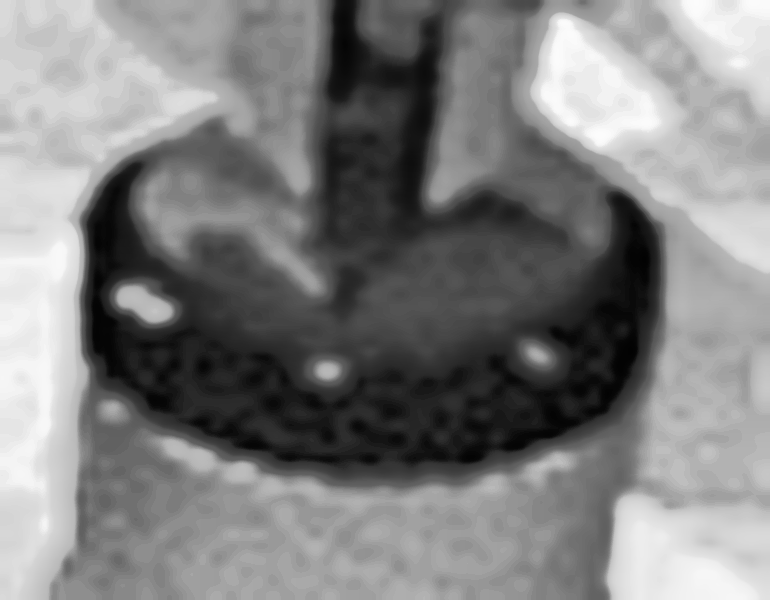

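View pics/7t.png

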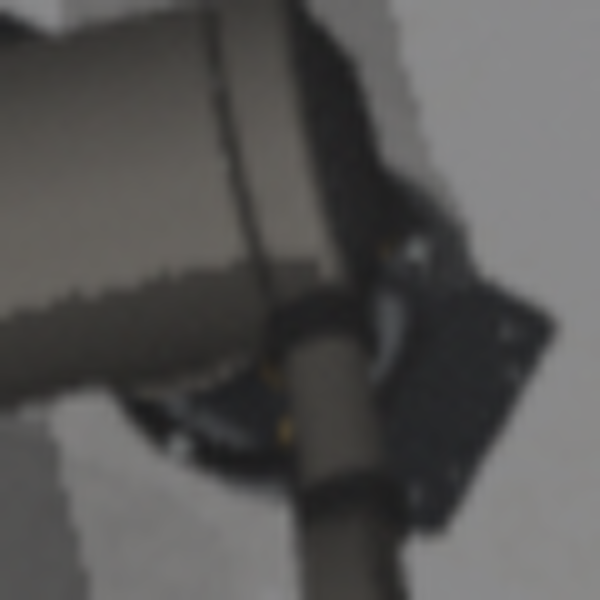

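The stripe lies at -26.9° and the dot at -28.2°, so the lid follows the jaws. I'll add about 1° and hold for a call to check that it is steady.

Request:
carry_out(
  moves=[0, 0, 0, 0, 0, 0.03, 0, 0, 0, 0, 0, 0, 0.03, 0, 0, 0, 0, 0, 0, 0.03, 0, 0, 0, 0, 0, 0, 0.03, 0, 0, 0, 0, 0, 0, 0.03, 0, 0, 0, 0, 0, 0, 0.03, 0, 0, 0, 0, 0, 0, 0.03, 0, 0, 0, 0, 0, 0, 0.03, 0],
)

```text
time: 11.0
tool_pos: [489.1, 200.9, 159.8]
tcp_rot: [-3.142, -0.001, -0.503]
contact_force: [-1.1, -2.0, 3.4]
grip_width: 15.7
```

Run:
```python
from h import *
st()
im=capture("scene")[:,:,::-1];cv2.imwrite("pics/scene8.png",im);st()
cv2.imwrite("pics/8c.png",cv2.resize(im[145:195,277:332],(770,600),interpolation=cv2.INTER_CUBIC))
cv2.imwrite("pics/8f.png",im)
```

```text
11.0 [489.119 200.946 159.767] [-180.      -0.042  -28.794] F [-1.083 -1.99   3.419] M [-0.295  0.333  0.205] w 15.69
11.05 [489.131 200.937 159.783] [-179.997   -0.042  -28.797] F [-2.088 -2.017  2.164] M [-0.308  0.384  0.191] w 15.99
```

View pics/8c.png

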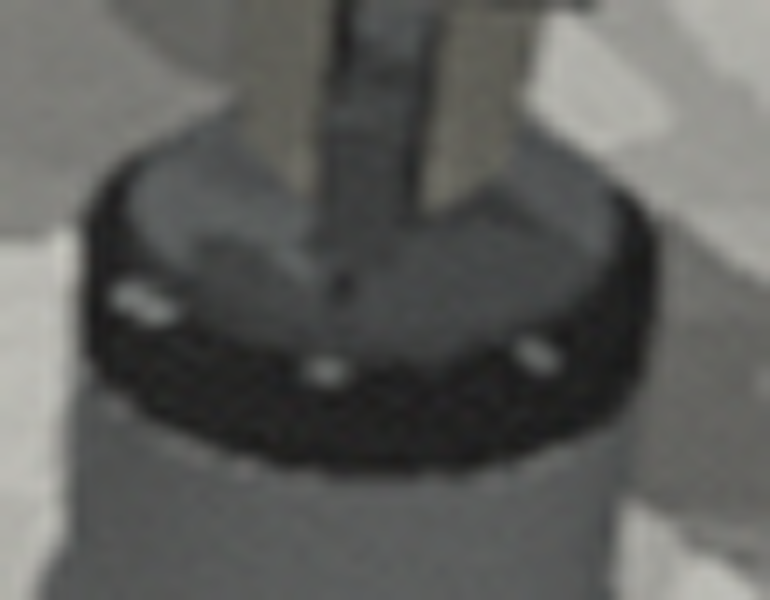

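View pics/8f.png

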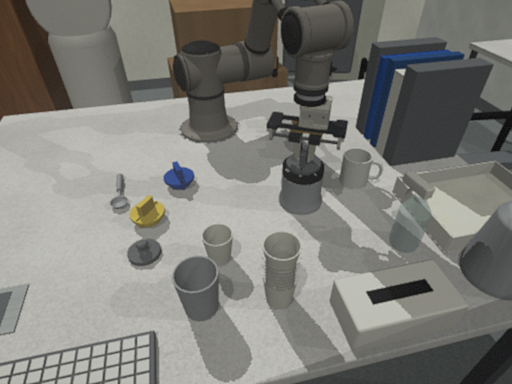

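The stripe, now at about (342,290), points at the dot at (325,370). The double rib is still well away at (140,303), and everything else on the table is where it was. The pose is steady, Fz is about 2–3 N and Mz about 0.2 N m against the spring. I'll hand in.

```bash
python3 -c "
from plant import *
print(close_job())"
```

```text
the job is handed in; nothing more can be done
None
```

The grinder's grey bayonet lid is in the grinder, pushed down against the seat spring and turned clockwise to the pulse dot. The arm is still gripping it there and has not clicked it into the lock. I handed in at about 11 s of the 38 s allowed.

**Last checks:**
- **Angle:** the jaws ended at -28.8° and the dot measured -28.2°. The lid measured -26.9° just before a final 1° correction. After that I only checked by eye, and the lid's stripe pointed at the dot.
- **Depth:** the lid's underside is about 17 mm below the rim, worked out from the tool height.
- **Forces:** the lid pushes back with about 2–3 N and a twist of about 0.2 N m, close to the 0.15 N m expected from the spring. The pose did not change over the last readings.
- **Surroundings:** in the last scene picture everything else stands where it was.

**Disagreement:** the two cameras differed by about 4 mm in x on where the grinder's centre is. I used a value in between, and the lid went in with no sideways force above about 1 N.

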